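# Lock the drying wheel on its spindle with a snap clip

## Task

Push the parts wheel along its spindle until it stands fully home against the shoulder at the post. Then take the smaller of the two black spring clips from its wooden rest and press it, open side down, into the shaft groove just in front of the wheel's hub until it snaps fully home, feeling for the groove and pressing no harder than needed so as not to damage the shaft. Let go and leave the bigger clip, the paint jars, can, bowl, bottle and brush where they are.

Things in the scene. Friction and masses are not known exactly. Their poses are not given: they have to be found in the camera images.
- post_face (a point): Point on the axis of a level steel shaft, 120 mm above the table, where it leaves the post. y runs along the shaft into the post, -y to the free end, z up. Shaft diameter 26 mm; groove 12 mm long, floor diameter 18 mm, then 43 mm of full shaft to the free end. The shaft is set by hand: the groove's middle lies anywhere 42 to 66 mm from here towards -y, and hub and wheel stop shift with it.
- stand: Grey post on a base plate 110 by 100 by 14 mm, bolted to the table, that carries the shaft; origin on the table 8 mm from the post face towards the free end, axes as there. With the wheel home, its hub's end face is level with the post-side edge of the groove (6 mm from the groove's middle), and the free-end face of its disc is 28 mm from the groove's middle, towards the post.
- wheel (a joint): How far (m) the wheel stands off its home stop, towards the shaft's free end: 0 home, starts 0.024 to 0.035, hub covering the groove. Grey disc, 120 mm diameter, 8 mm thick, square to the shaft; thin sticks with painted parts on its rim out to 85 mm radius (look only); black hub of 34 mm diameter reaching 22 mm from the disc to the free end. Slides with 2 to 3 N of drag, does not turn, stays put.
- clip_tab (a point): Middle of the upright tab of the smaller black clip, the one to use (loose, 50 g): tab 24 mm wide along x, 8 thick along y, 28 high. Below it a crown 34 mm wide, its shoulders 19 mm below this point, fingers may bear on them; then two spring jaws, open side down, ends 51 mm below this point. 9.5 mm thick. Stands in a slot of a wooden rest 48 by 34 mm, 22 mm high. Either way round fits.
- clip_bore (a point): Centre of the small clip's bore, 37 mm below the tab's middle. Home: on the shaft axis, crown resting on the groove floor. On the full-diameter shaft the jaws cannot spread enough and stop with the bore about 22 mm above the axis. In the groove they touch at about 14 mm above it, need 10 to 14 N to be forced over, and snap over when the bore is about 6 to 7 mm above the axis.
- big_tab (a point): Middle of the tab of the bigger black clip (tab 36 mm wide, crown 50 mm wide), which does not fit and stays in its own wooden rest (64 by 34 mm). The two rests may be swapped.
- jar_a_c (a point): Middle of a glass paint jar, 34 mm diameter, 45 mm high, loose.
- jar_b_c (a point): Middle of a second glass paint jar, 34 mm diameter, 45 mm high, loose.
- can_c (a point): Middle of a small paint can, 50 mm diameter, 55 mm high, loose.
- cup_c (a point): Middle of a small steel bowl, 64 mm diameter, 35 mm high, loose.
- dropper_c (a point): Middle of a white bottle, 44 mm diameter, 100 mm high, loose.
- brush_mid (a point): Middle of a paint brush lying flat, 160 mm long along its x axis, loose.
There are look-alikes about, which are no part of the job. Leave any green or turquoise look-alike of the part that bears clip_tab alone.

How it is judged:
By the outcome, as a careful person would: the job done as asked, in the order asked, and still so for the second after the job is handed in, with the robot touching nothing.
It also fails if it takes over 64 s, if anything falls off the work surface, if the arm or the gripper's body presses on something with over 40 N, if the wrist force passes 120 N, or if a joint passes its speed limit or range.

## Robot

A 6-joint arm with a two-finger parallel gripper is mounted at the origin on the work surface. World frame = base frame: x ahead of the robot, y to its left, z up, the work surface at z = 0. Lengths are in m, angles in rad, forces in N, time in s.
With the tool pointing down it reaches from about 0.2 to 0.875 m from the base axis. Payload 3.4 kg.
Tool frame: the origin (TCP) lies between the finger pads; the fingertips stand 25 mm ahead of it and the grasp point (between the pads) lies 6 mm ahead of it (r.nose_length is the z of the fingertips in the tool frame, in m); z points along the fingers, x is the direction in which the jaws open and shut, and the axes are right-handed (so a half turn about z gives the same grasp; the last joint's range is limited). The gripper opens to 94 mm and grips with 3 to 60 N. Pads are 16 mm wide; open, the fingers measure 119 mm over their backs; the gripper's body (75 mm by 177 mm) begins 78 mm behind the grasp point.
Start: joints at [1.181, 0.276, 1.505, -0, 1.361, -0.121], TCP at [0.153, 0.554, 0.23] pointing down, gripper open.
Joint ranges: [-2.89, 2.89], [-0.75, 2.08], [0.22, 2.7], [-1.18, 4.32], [0.11, 2.71], [-2.7, 2.7]. Speed limits (rad/s): [2.57, 2.57, 3.14, 3.14, 3.14, 3.14].

## Interface

Orientations are given as a unit quaternion [w, x, y, z].
In Python, from plant import r, gripper_to, inverse_kinematics, vision, models, telemetry gives the robot as it stands. Calls block until the motion is done:
- r.move_to(position, orientation): joint-space move of the TCP to a pose.
- r.move_l(position, rot=None, vel=0.15, guard=None): straight line of the TCP; rot=None keeps the orientation; vel is the mean speed in m/s. With guard (N) it stops when the force on the tool has changed by that much, and returns True; else False.
- r.movej(angles): joint-space move.
- gripper_to(opening, f_grip=None): finger opening in m; f_grip is the grip in N (None keeps the last); returns when the fingers have stopped.
- r.hold(seconds).
- inverse_kinematics(position, orientation): joint angles nearest the present ones, or None.
- vision.snapshot(name): name is "scene" or "top" or "wrist"; returns the picture (420x560x3 uint8, red, green, blue); there is no depth.
- vision.get_calibration(name): a dict with "fx", "fy", "cx", "cy" (pixels), "position" and "orientation" of the camera in the world. Camera axes: x right, y down, z forward; pixel columns grow to the right and rows downward; lengths in m; the calibration is good to about 2 mm. A picture is of the moment at which its call begins: read the wrist's pose just before it. get_calibration takes no time and is no camera call; for the wrist camera it gives the pose at the moment of the call.
A pose or a line that the arm cannot do raises r.PlanningError and nothing moves.
- r.sign_off(): hands the job in, once; it reports no verdict.
Trained networks look in the newest picture that a camera, given by its name, has taken for a name from the list of things; names that differ only in an ending like _2 or _b are one class to them, and where a whole thing is asked for, a point or a joint stands for the part that bears it (a point fixed in the world has none). Each returns a list of dicts, best first, with "score" (0 to 1); they miss things now and then, are a little off and sometimes report something else, mostly with a low value. They report only what shows in the picture. A call takes as long as a camera call. They do not tell look-alikes from the thing itself.
- models.boxes_of(thing, camera): "at" ([x, y, z] in m, in world coordinates, good to about 4 mm: the middle of the surface that is visible of it).
- models.regions_of(thing, camera): "pixels" (420x560 bool, what is visible of it).
- models.mark_of(thing, camera): "at" ([x, y, z] in m, in world coordinates, good to about 4 mm: a listed point, or the origin of a listed thing).
Readings, each from a call of its own:
- telemetry.current_t(): time.
- telemetry.current_joints(): joint angles.
- telemetry.current_dq(): joint speeds.
- telemetry.current_joint_efforts(): joint torques, N m.
- telemetry.current_ee_pos(): TCP position.
- telemetry.current_tool_rot(): TCP orientation.
- telemetry.current_wrist_force(): force on the tool from outside, world axes, zero at the start.
- telemetry.current_torque(): the same for the moment, N m.
- telemetry.current_opening(): finger opening in m.
Only numpy, scipy, OpenCV 4.12 (cv2) and the standard library are available. Lean on these libraries where they do the work, as an engineer would, in place of code of your own. Each camera call takes 0.05 s, during which the arm holds its last target.

## Working session

There is one attempt and no reset: what is moved stays moved. The work goes in short steps, each a Python script; the robot and the scene stay as the last script left them, time stands still between calls to the robot, and variables do not carry over. Pictures are saved under pics/ and viewed, and the job is handed in when it is done.

```bash
mkdir -p pics; ls
python3 - <<'E'
from plant import r, gripper_to, inverse_kinematics, vision, models, telemetry
import cv2
print(telemetry.current_t())
for c in ["scene","top","wrist"]:
    im=vision.snapshot(c); cv2.imwrite(f"pics/a_{c}.png",cv2.cvtColor(im,cv2.COLOR_RGB2BGR))
    print(c,vision.get_calibration(c))
    for n in ["post_face","clip_tab","big_tab","wheel","stand"]:
        try:
            print(n,[(round(d["score"],2),[round(float(v),3) for v in d["at"]]) for d in models.mark_of(n,c)][:4])
        except Exception as e: print(n,e)
print(telemetry.current_t())
E
```

```text
pics
0.0
scene {'fx': 417.26404090633247, 'fy': 417.26404090633247, 'cx': 281.80664353303024, 'cy': 219.52438346685113, 'position': array([ 0.83922871, -0.43947001,  0.75990689]), 'orientation': array([-0.28342575,  0.91139057,  0.28492016, -0.08864294])}
post_face [(0.6, [0.487, 0.199, 0.12])]
clip_tab [(0.71, [0.553, -0.305, 0.049]), (0.69, [0.427, -0.366, 0.051]), (0.67, [0.511, -0.357, 0.051]), (0.53, [0.474, -0.29, 0.06])]
big_tab [(0.75, [0.434, 0.046, 0.023]), (0.5, [0.507, -0.111, 0.063])]
wheel it knows: big_tab, brush_mid, can, clip_bore, clip_tab, cup, dropper, jar_a, jar_b, post_face, stand
stand [(0.6, [0.492, 0.19, -0.003])]
top {'fx': 505.66850867208205, 'fy': 505.66850867208205, 'cx': 266.6154658828825, 'cy': 210.6015272058899, 'position': array([ 0.47819211, -0.0673415 ,  1.11855663]), 'orientation': array([-0.03416041,  0.70745319, -0.70573104,  0.01693351])}
post_face [(0.79, [0.492, 0.196, 0.121])]
clip_tab [(0.66, [0.425, -0.367, 0.053]), (0.64, [0.512, -0.357, 0.05]), (0.59, [0.548, -0.306, 0.054]), (0.54, [0.473, -0.286, 0.057])]
big_tab [(0.43, [0.511, -0.115, 0.063]), (0.23, [0.387, -0.2, 0.02])]
wheel it knows: big_tab, brush_mid, can, clip_bore, clip_tab, cup, dropper, jar_a, jar_b, post_face, stand
stand [(0.72, [0.492, 0.187, 0.001])]
wrist {'fx': 350.7809241045263, 'fy': 350.7809241045263, 'cx': 281.1226215814677, 'cy': 209.03145517006564, 'position': array([0.08213262, 0.5731499 , 0.38622249]), 'orientation': array([0.10178676, 0.78918274, 0.60064195, 0.07784153])}
post_face []
clip_tab []
big_tab []
wheel it knows: big_tab, brush_mid, can, clip_bore, clip_tab, cup, dropper, jar_a, jar_b, post_face, stand
stand []
0.75
```

View pics/a_scene.png

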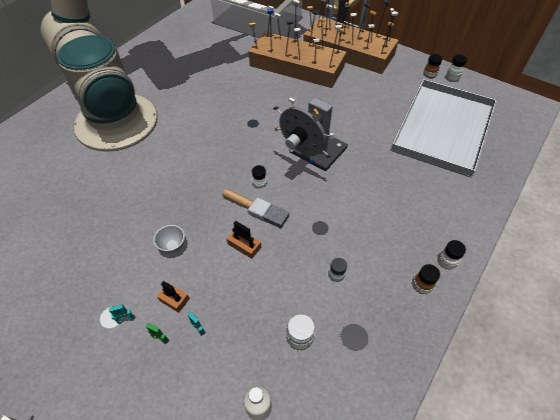

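View pics/a_top.png

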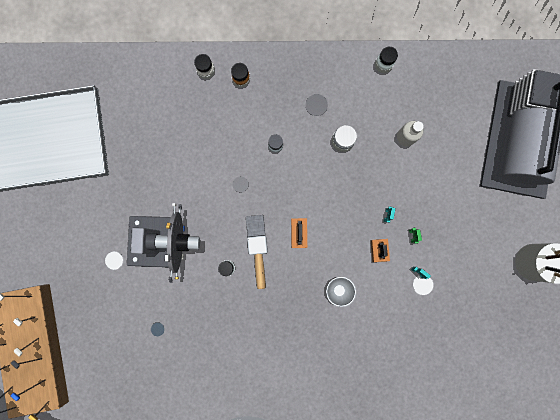

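```bash
cat > h.py <<'E'
import numpy as np, cv2
from scipy.spatial.transform import Rotation as R
def RR(q): return R.from_quat([q[1],q[2],q[3],q[0]]).as_matrix()
def proj(c,p):
    q=RR(c["orientation"]).T@(np.array(p,float)-c["position"]); return np.array([c["cx"]+c["fx"]*q[0]/q[2], c["cy"]+c["fy"]*q[1]/q[2]])
def unproj(c,px,z):
    d=RR(c["orientation"])@np.array([(px[0]-c["cx"])/c["fx"],(px[1]-c["cy"])/c["fy"],1]); p=np.array(c["position"]); return p+d*(z-p[2])/d[2]
def tri(c1,p1,c2,p2):
    A=[];b=[]
    for c,p in((c1,p1),(c2,p2)):
        d=RR(c["orientation"])@np.array([(p[0]-c["cx"])/c["fx"],(p[1]-c["cy"])/c["fy"],1]); d/=np.linalg.norm(d)
        M=np.eye(3)-np.outer(d,d); A.append(M); b.append(M@c["position"])
    x=np.linalg.lstsq(np.vstack(A),np.hstack(b),rcond=None)[0]; return x
E
python3 - <<'E'
import cv2, numpy as np
from h import *
from plant import vision
cs,ct=vision.get_calibration("scene"),vision.get_calibration("top")
for p in [[.473,-.288,.058],[.509,-.113,.063],[.49,.197,.12],[.49,.09,.12]]: print(p,proj(cs,p),proj(ct,p))
a=cv2.imread("pics/a_scene.png");b=cv2.imread("pics/a_top.png")
def crop(im,x,y,w,h,s): return cv2.resize(im[y:y+h,x:x+w],None,fx=s,fy=s,interpolation=cv2.INTER_CUBIC)
cv2.imwrite("pics/b1.png",np.vstack([np.hstack([crop(a,140,270,80,60,5),crop(b,360,220,80,60,5)]),np.hstack([crop(a,265,90,80,60,5),crop(b,125,205,80,60,5)])]))
E
```

```text
[0.473, -0.288, 0.058] [165.01691525 286.83664442] [385.038723   250.09043238]
[0.509, -0.113, 0.063] [239.01084162 229.20206861] [300.86021329 232.48294308]
[0.49, 0.197, 0.12] [315.45994535 116.25431109] [145.61302704 240.82314258]
[0.49, 0.09, 0.12] [288.67146285 144.53427287] [199.36818833 240.98614993]
```

View pics/b1.png

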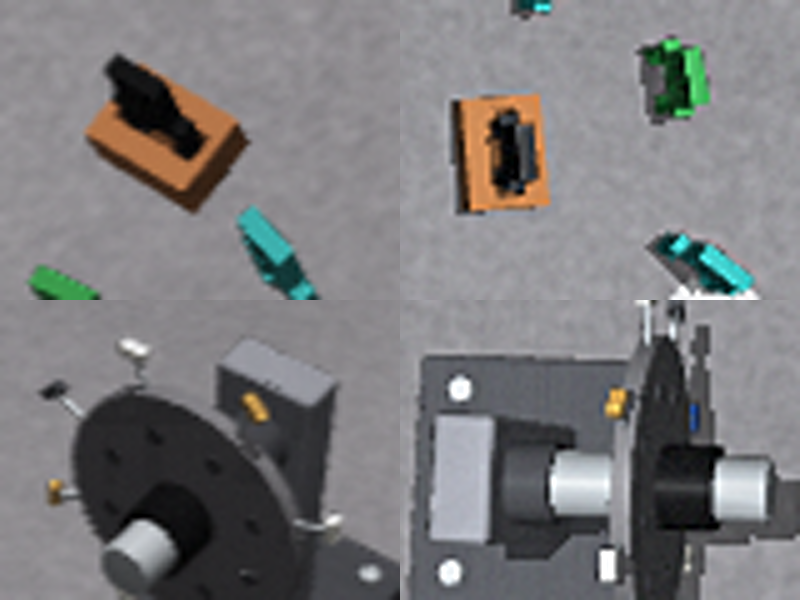

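Run:
```python
from plant import r, gripper_to, inverse_kinematics, vision, models, telemetry
import cv2
from h import *
T=telemetry.current_ee_pos(); Q=RR(telemetry.current_tool_rot()); c=vision.get_calibration("wrist")
off=Q.T@(c["position"]-T); Rc=Q.T@RR(c["orientation"]); print(off.round(4)); print(Rc.round(3)); print(Q.round(3))
def down(yaw): # tool x at yaw
    m=R.from_euler('z',yaw).as_matrix()@np.diag([1,-1,-1]); q=R.from_matrix(m).as_quat(); return np.array([q[3],q[0],q[1],q[2]])
for yaw in (0,np.pi):
    print(yaw,inverse_kinematics([.49,.05,.33],down(yaw)), (RR(down(yaw))@off).round(3),RR(down(yaw))@Rc@[0,0,1])
    print(inverse_kinematics([.473,-.288,.2],down(yaw)))
```

```text
[-0.0006 -0.0731 -0.1557]
[[ 1.    -0.001  0.   ]
 [ 0.001  0.967  0.254]
 [-0.001 -0.254  0.967]]
[[ 0.266  0.964  0.   ]
 [ 0.964 -0.266  0.   ]
 [ 0.     0.    -1.   ]]
0 [-3.96825823e-02  1.07582642e-01  1.48015370e+00 -4.44089210e-16
  1.55385632e+00 -3.96825823e-02] [-0.001  0.073  0.156] [ 3.14236555e-04 -2.54151676e-01 -9.67164323e-01]
[-6.72573719e-01  2.63039194e-01  1.60090134e+00 -4.44089210e-16
  1.27765212e+00 -6.72573719e-01]
3.141592653589793 None [ 0.001 -0.073  0.156] [-3.14236555e-04  2.54151676e-01 -9.67164323e-01]
[-6.72573719e-01  2.63039194e-01  1.60090134e+00 -4.44089210e-16
  1.27765212e+00  2.46901893e+00]
```

```bash
cat >> h.py <<'E'
def down(yaw):
    m=R.from_euler('z',yaw).as_matrix()@np.diag([1,-1,-1]); q=R.from_matrix(m).as_quat(); return np.array([q[3],q[0],q[1],q[2]])
E
python3 - <<'E'
from plant import r, gripper_to, inverse_kinematics, vision, models, telemetry
import cv2,pickle
from h import *
p=telemetry.current_ee_pos()
r.move_l([p[0],p[1],.33],vel=.3)
r.move_to([.49,.115,.33],down(0)); print(telemetry.current_t())
c=vision.get_calibration("wrist"); im=vision.snapshot("wrist"); pickle.dump(c,open("c1.pkl","wb"))
cv2.imwrite("pics/w1.png",im[:,:,::-1])
for n in ["post_face","stand"]: print(n,[(round(d["score"],2),d["at"]) for d in models.mark_of(n,"wrist")][:3])
print(telemetry.current_t())
E
```

```text
3.2333
post_face [(0.79, [0.4882, 0.1985, 0.1187])]
stand [(0.79, [0.4929, 0.1915, 0.0012])]
3.3833
```

View pics/w1.png

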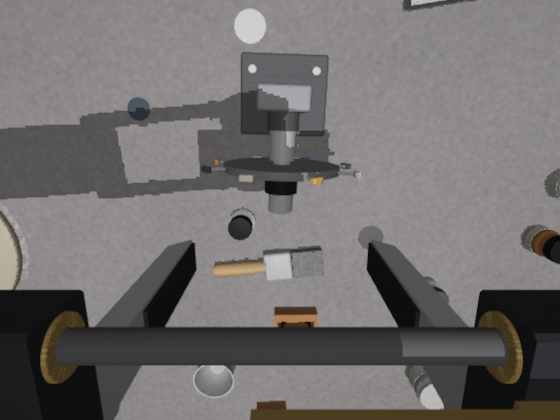

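Run:
```python
import cv2,pickle
from h import *
c=pickle.load(open("c1.pkl","rb")); im=cv2.imread("pics/w1.png"); g=cv2.cvtColor(im,cv2.COLOR_BGR2GRAY).astype(float)
for rr in list(range(130,158,5))+list(range(182,212,4)):
    row=g[rr,255:310]; d=np.diff(row); 
    print(rr, row[::1].astype(int)[5:48].tolist())
for col,z in (((247,181),.12),((311,181),.12)): pass
cv2.imwrite("pics/w1c.png",cv2.resize(im[40:230,190:370],None,fx=4,fy=3.1,interpolation=cv2.INTER_CUBIC))
for p in [(242.5,130),(326,133),(245,54),(327,55)]: print(p,unproj(c,p,.014))
for p in [(258,110),(309,111)]: print(p,unproj(c,p,.16))
```

```text
130 [54, 54, 53, 54, 53, 54, 52, 49, 48, 51, 60, 71, 74, 78, 78, 74, 77, 77, 79, 77, 72, 74, 76, 77, 74, 84, 96, 91, 89, 86, 85, 85, 84, 86, 79, 73, 66, 62, 80, 94, 83, 81, 82]
135 [87, 89, 88, 83, 82, 80, 79, 78, 78, 78, 82, 90, 95, 100, 105, 108, 112, 113, 116, 117, 120, 123, 127, 127, 122, 119, 150, 181, 177, 172, 166, 159, 150, 139, 124, 95, 58, 58, 58, 55, 50, 49, 50]
140 [88, 87, 87, 87, 87, 86, 86, 85, 85, 83, 83, 91, 96, 101, 105, 109, 112, 113, 116, 117, 120, 124, 126, 125, 121, 119, 150, 181, 176, 172, 165, 157, 149, 138, 119, 91, 86, 88, 88, 89, 88, 87, 88]
145 [90, 91, 90, 87, 85, 85, 86, 87, 88, 87, 86, 91, 96, 101, 106, 110, 113, 115, 116, 117, 120, 124, 127, 124, 121, 118, 135, 157, 162, 170, 164, 155, 146, 136, 114, 82, 84, 111, 125, 86, 87, 88, 87]
150 [88, 87, 86, 86, 87, 87, 87, 87, 87, 85, 85, 91, 97, 102, 106, 110, 112, 114, 116, 118, 120, 124, 125, 123, 120, 118, 116, 114, 112, 109, 104, 101, 96, 90, 82, 81, 87, 86, 85, 85, 85, 85, 85]
155 [86, 87, 89, 90, 90, 88, 87, 86, 83, 79, 86, 93, 97, 102, 107, 110, 112, 115, 116, 118, 120, 124, 124, 122, 119, 117, 115, 1
[... 1253 characters left out ...]
3, 144, 145, 146, 144, 143, 142, 136, 115, 89, 99, 106, 107, 109, 112, 116, 116, 117, 117, 117, 118, 119, 118, 116, 114, 111, 110, 107, 103, 98, 93, 90, 114, 140, 140, 140, 141, 141, 143, 144, 145, 145, 145]
210 [146, 145, 144, 143, 143, 144, 145, 141, 122, 90, 100, 106, 108, 110, 113, 116, 117, 116, 117, 116, 117, 118, 118, 115, 114, 111, 109, 106, 101, 97, 99, 108, 123, 141, 139, 137, 138, 140, 142, 144, 144, 144, 144]
(242.5, 130) [0.43959203 0.17240814 0.014     ]
(326, 133) [0.54932145 0.16860666 0.014     ]
(245, 54) [0.44523683 0.26483824 0.014     ]
(327, 55) [0.5474448  0.26373747 0.014     ]
(258, 110) [0.46955637 0.19485128 0.16      ]
(309, 111) [0.51515545 0.19401228 0.16      ]
```

View pics/w1c.png

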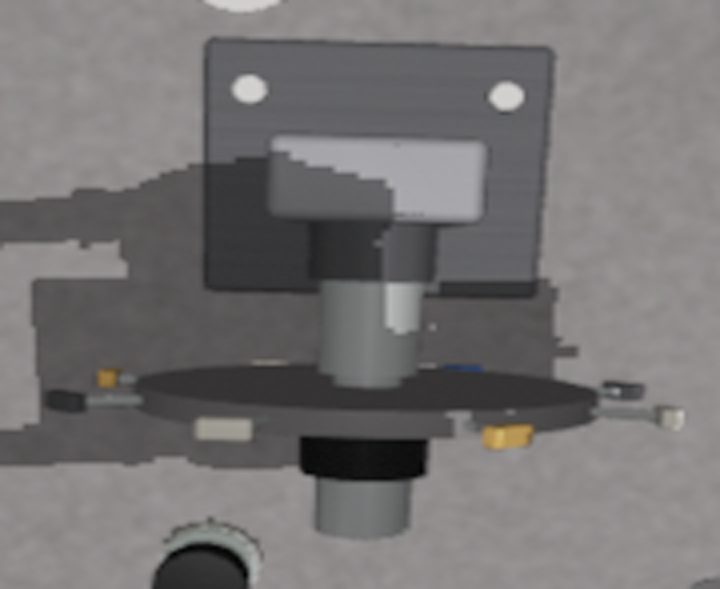

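Run:
```python
import pickle
from h import *
c=pickle.load(open("c1.pkl","rb"))
a=unproj(c,(282.75,140),.122);a2=unproj(c,(282.6,152),.122);b=unproj(c,(280.1,206),.122);b2=unproj(c,(280.1,200),.122)
print(a,a2,b2,b)
d=a-b; print(np.degrees(np.arctan2(d[0],d[1])))
print(unproj(c,(280,211),.13), unproj(c,(280,193),.137), unproj(c,(280,181),.137))
p=[.49,.197,.12];print(proj(c,p))
```

```text
[0.49190798 0.16616835 0.122     ] [0.49177375 0.1540417  0.122     ] [0.48919041 0.10337978 0.122     ] [0.48918867 0.0967929  0.122     ]
2.244670345154239
[0.48910243 0.09339823 0.13      ] [0.4891285  0.11418863 0.137     ] [0.48913265 0.12652463 0.137     ]
[280.88779967 108.58970157]
```

Run:
```python
from plant import r, gripper_to, inverse_kinematics, vision, models, telemetry
import cv2,pickle
from h import *
yaw=np.radians(-2.0); ax=np.array([-np.sin(yaw),np.cos(yaw)])
P=lambda y,z:[.4907+(y-.1425)*ax[0]/ax[1],y,z]
gripper_to(.06)
r.move_l(P(.105,.25),down(yaw),vel=.2)
print(r.move_l(P(.105,.148),vel=.12,guard=8))
f0=np.array(telemetry.current_wrist_force())
h=r.move_l(P(.122,.148),vel=.06,guard=10); print(h,telemetry.current_ee_pos(),telemetry.current_wrist_force()-f0)
h=r.move_l(P(.185,.148),vel=.03,guard=14); p=np.array(telemetry.current_ee_pos()); print(h,p,telemetry.current_wrist_force()-f0)
r.hold(.2);print(telemetry.current_ee_pos(),telemetry.current_wrist_force()-f0,telemetry.current_t())
im=vision.snapshot("top");cv2.imwrite("pics/t2.png",im[:,:,::-1])
im=vision.snapshot("scene");cv2.imwrite("pics/s2.png",im[:,:,::-1])
b=cv2.imread("pics/t2.png");a=cv2.imread("pics/s2.png")
crop=lambda im,x,y,w,h,s: cv2.resize(im[y:y+h,x:x+w],None,fx=s,fy=s,interpolation=cv2.INTER_CUBIC)
cv2.imwrite("pics/t2c.png",np.hstack([crop(a,255,80,90,100,4),crop(b,120,190,100,100,4)]))
```

```text
False
False [0.48999179 0.12251048 0.14815227] [ 0.37276252  0.32333339 -0.12118755]
True [0.49101662 0.15908202 0.14769656] [ 0.20813972 -0.23418933 -0.25500767]
[0.49045915 0.1584782  0.1472323 ] [ 0.54138337  0.98855725 -1.15709485] 7.5583
```

View pics/t2c.png

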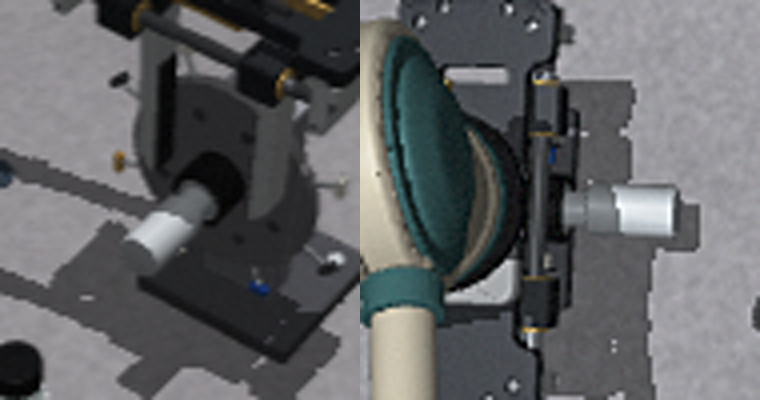

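Run:
```python
from plant import r, gripper_to, inverse_kinematics, vision, models, telemetry
from h import *
yaw=np.radians(-2.0); ax=np.array([-np.sin(yaw),np.cos(yaw)])
P=lambda y,z:[.4907+(y-.1425)*ax[0]/ax[1],y,z]
r.move_l(P(.153,.148),vel=.05); r.hold(.1)
f0=np.array(telemetry.current_wrist_force())
for y in np.arange(.156,.168,.001):
    h=r.move_l(P(y,.148),vel=.03,guard=16); f=np.array(telemetry.current_wrist_force())-f0
    print(round(y,4),h,np.round(telemetry.current_ee_pos(),4),f.round(1))
    if h or f[1]<-13: break
print(telemetry.current_t())
```

```text
0.156 False [0.4912 0.1562 0.148 ] [0.2 1.  0.3]
0.157 False [0.4912 0.1571 0.148 ] [-0.6 -0.4  0.6]
0.158 False [0.4912 0.1581 0.148 ] [-0.6  0.3 -0.6]
0.159 False [0.4913 0.159  0.148 ] [-1.3 -0.8 -0.2]
0.16 False [0.4913 0.1591 0.148 ] [-0.4 -3.3  0.4]
0.161 False [0.4913 0.1591 0.148 ] [-0.9 -7.   1.4]
0.162 False [0.4913 0.1591 0.1481] [ -0.9 -10.2   2.1]
0.163 False [0.4913 0.1591 0.1481] [ -1.8 -13.1   2.4]
10.0083
```

Run:
```python
from plant import r, gripper_to, inverse_kinematics, vision, models, telemetry
import cv2,pickle
from h import *
yaw=np.radians(-2.0); ax=np.array([-np.sin(yaw),np.cos(yaw)])
P=lambda y,z:[.4907+(y-.1425)*ax[0]/ax[1],y,z]
r.move_l(P(.12,.148),vel=.15); r.move_l(P(.105,.27),vel=.2)
gripper_to(.05)
r.hold(.1)
c=vision.get_calibration("wrist"); im=vision.snapshot("wrist"); pickle.dump(c,open("c3.pkl","wb")); cv2.imwrite("pics/w3.png",im[:,:,::-1])
r.move_to([.473,-.36,.25],down(0)); 
c=vision.get_calibration("wrist"); im=vision.snapshot("wrist"); pickle.dump(c,open("c4.pkl","wb")); cv2.imwrite("pics/w4.png",im[:,:,::-1])
for n in ["clip_tab","clip_bore"]: print(n,[(round(d["score"],2),np.round(d["at"],4)) for d in models.mark_of(n,"wrist")][:5])
print(telemetry.current_t())
```

```text
clip_tab [(0.89, array([ 0.5077, -0.3548,  0.0532])), (0.84, array([ 0.5486, -0.3027,  0.0452])), (0.82, array([ 0.4737, -0.2805,  0.0588])), (0.66, array([ 0.4289, -0.3685,  0.0552]))]
clip_bore [(0.77, array([ 0.5495, -0.3028,  0.0148])), (0.7, array([ 0.4701, -0.2829,  0.0233])), (0.68, array([ 0.4264, -0.367 ,  0.0145])), (0.63, array([ 0.5068, -0.3604,  0.0122]))]
13.6083
```

View pics/w3.png

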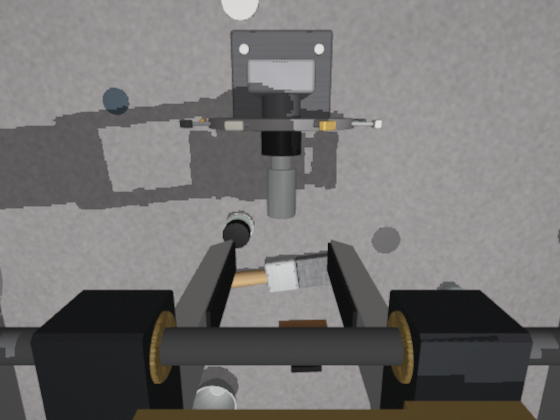

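View pics/w4.png

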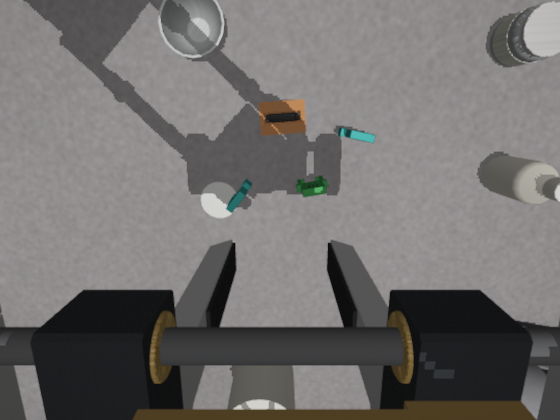

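Run:
```python
import cv2,pickle
from h import *
im=cv2.imread("pics/w4.png"); cv2.imwrite("pics/w4c.png",np.hstack([cv2.resize(im[90:145,250:315],None,fx=6,fy=6,interpolation=cv2.INTER_CUBIC),cv2.resize(cv2.imread("pics/w3.png")[100:225,250:310],(158*1,330),interpolation=cv2.INTER_CUBIC)]))
c=pickle.load(open("c4.pkl","rb"))
for p in [(.4733,-.287,.058),(.4733,-.287,.072),(.4733,-.287,.022)]: print(proj(c,p))
c3=pickle.load(open("c3.pkl","rb")); g=cv2.cvtColor(cv2.imread("pics/w3.png"),cv2.COLOR_BGR2GRAY)
print(g[145:222,281].tolist())
for row in (172,190,210): print(row,g[row,262:302].tolist())
```

```text
[280.37083559 118.16971208]
[280.35469286 118.20488818]
[280.40694272 118.0910322 ]
[29, 29, 29, 28, 30, 27, 29, 28, 28, 27, 28, 97, 131, 131, 130, 130, 131, 130, 130, 130, 130, 130, 129, 130, 112, 108, 128, 130, 129, 129, 129, 128, 130, 129, 129, 130, 129, 129, 130, 129, 129, 130, 129, 129, 128, 129, 129, 129, 128, 128, 128, 128, 128, 128, 128, 127, 127, 127, 127, 127, 128, 127, 127, 127, 126, 126, 126, 126, 126, 126, 126, 126, 125, 130, 146, 153, 153]
172 [97, 97, 97, 95, 89, 85, 94, 103, 109, 110, 112, 115, 118, 119, 121, 123, 124, 126, 127, 130, 133, 134, 132, 130, 128, 125, 122, 120, 118, 114, 111, 108, 101, 89, 86, 91, 91, 91, 91, 91]
190 [95, 95, 95, 95, 92, 89, 97, 105, 111, 113, 114, 117, 120, 122, 123, 124, 125, 126, 128, 129, 131, 132, 129, 127, 125, 122, 120, 118, 116, 112, 108, 104, 96, 104, 134, 145, 146, 149, 152, 154]
210 [155, 155, 154, 153, 141, 111, 99, 107, 113, 115, 117, 118, 121, 124, 126, 126, 126, 126, 125, 126, 128, 129, 126, 124, 122, 121, 118, 116, 113, 109, 104, 99, 92, 112, 147, 151, 150, 148, 149, 151]
```

View pics/w4c.png

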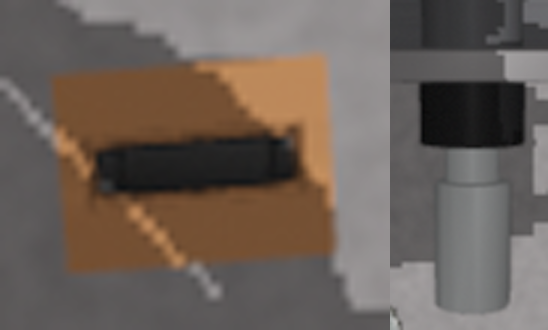

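Run:
```python
from plant import r, gripper_to, inverse_kinematics, vision, models, telemetry
import cv2,pickle
from h import *
c4=pickle.load(open("c4.pkl","rb")); t=unproj(c4,(282.8,117.5),.06); print(t)
c3=pickle.load(open("c3.pkl","rb"))
print("groove postside",unproj(c3,(281,155.8),.129),"hubtop",unproj(c3,(281,155.8),.137),"frontedge",unproj(c3,(281,169.5),.133),"end",unproj(c3,(281,218),.13))
yaw=np.radians(4)
r.move_to([t[0],t[1],.13],down(yaw)); gripper_to(.031)
r.hold(.1)
f0=np.array(telemetry.current_wrist_force())
h=r.move_l([t[0],t[1],.088],vel=.1,guard=4);print(h,telemetry.current_ee_pos())
if not h:
    h=r.move_l([t[0],t[1],.056],vel=.03,guard=4)
print(h,telemetry.current_ee_pos(),telemetry.current_wrist_force()-f0,telemetry.current_torque(),telemetry.current_t())
im=vision.snapshot("wrist");cv2.imwrite("pics/w5.png",im[:,:,::-1])
im=vision.snapshot("scene");cv2.imwrite("pics/s5.png",cv2.resize(im[250:330,120:220,::-1],None,fx=6,fy=6,interpolation=cv2.INTER_CUBIC))
```

```text
[ 0.47562036 -0.28637604  0.06      ]
groove postside [0.49068376 0.14516098 0.129     ] hubtop [0.49073093 0.14607932 0.137     ] frontedge [0.49033464 0.13422167 0.133     ] end [0.48891551 0.09101736 0.13      ]
False [ 0.4757288  -0.28644511  0.08798236]
True [ 0.47465901 -0.28634869  0.06270091] [-2.40189943  0.79434023  6.21381996] [-0.07510587  0.5950462  -0.00256996] 16.2083
```

View pics/s5.png

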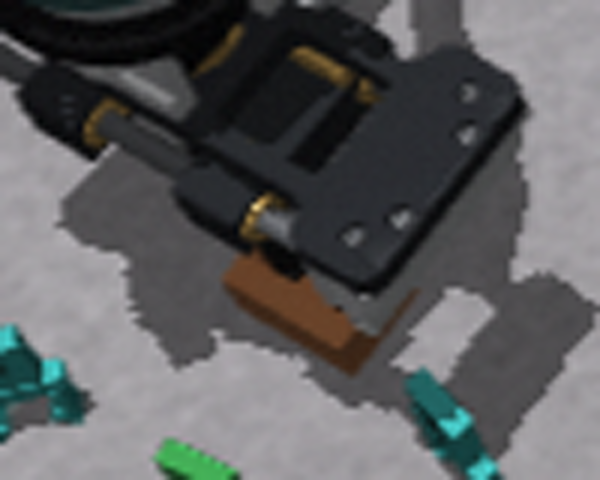

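Run:
```python
from plant import r, gripper_to, inverse_kinematics, vision, models, telemetry
import cv2,pickle
from h import *
gripper_to(.02,35); print(telemetry.current_opening(),telemetry.current_ee_pos())
p=np.array(telemetry.current_ee_pos())
r.move_l([p[0],p[1],.15],vel=.12); print(telemetry.current_opening(),telemetry.current_ee_pos(),telemetry.current_wrist_force())
r.move_l([p[0],p[1],.27],vel=.25)
yaw=np.radians(-2)
r.move_to([.4902,.115,.27],down(yaw))
r.move_l([.4902,.115,.215],vel=.15); r.hold(.15)
print(telemetry.current_opening(),telemetry.current_ee_pos(),telemetry.current_wrist_force(),telemetry.current_t())
c=vision.get_calibration("wrist"); im=vision.snapshot("wrist"); pickle.dump(c,open("c6.pkl","wb")); cv2.imwrite("pics/w6.png",im[:,:,::-1])
im=vision.snapshot("scene");cv2.imwrite("pics/s6.png",cv2.resize(im[60:180,240:400,::-1],None,fx=5,fy=5,interpolation=cv2.INTER_CUBIC))
```

```text
0.023638992792996152 [ 0.47542822 -0.28640434  0.06303148]
0.023726193424273578 [ 0.47489296 -0.28596792  0.14913273] [ 0.68086584 -0.7447554  -0.06627009]
0.023400466608574328 [0.49123578 0.11484822 0.21626994] [-0.4666934   0.49233983 -0.55806569] 20.275
```

View pics/s6.png

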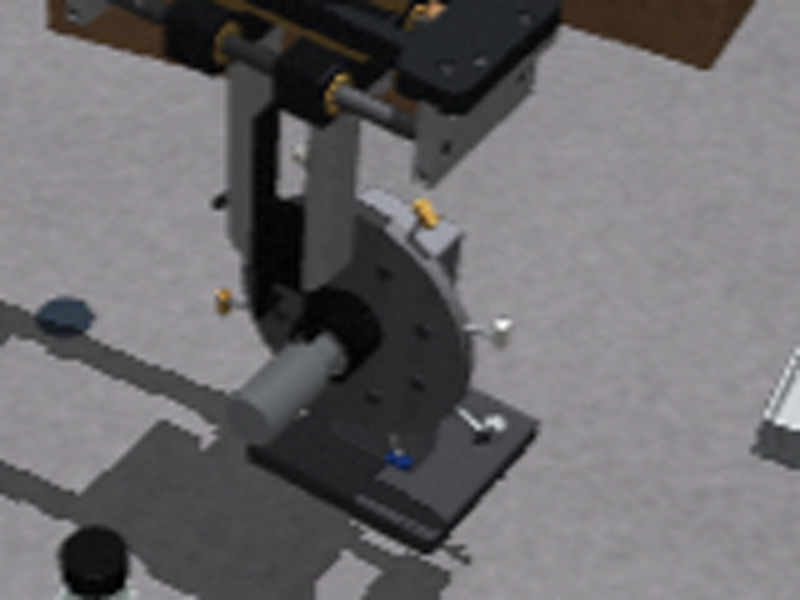

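View pics/w6.png

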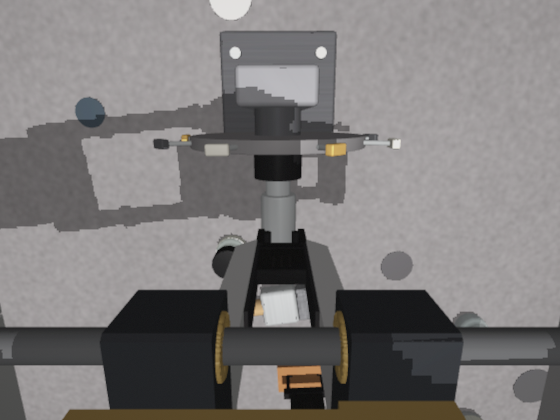

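```bash
cat >> h.py <<'E'
yaw=np.radians(-2.0)
P=lambda y,z:[.4905+(y-.14)*np.tan(-yaw),y,z]
E
python3 - <<'E'
from plant import r, gripper_to, vision, telemetry
import cv2
from h import *
def rep(s,h=None): print(s,h,np.round(telemetry.current_ee_pos(),4),(np.array(telemetry.current_wrist_force())-f0).round(1))
f0=np.array(telemetry.current_wrist_force())
h=r.move_l(P(.124,.195),down(yaw),vel=.1,guard=5); rep("a",h)
r.hold(.1); f0=np.array(telemetry.current_wrist_force())
h=r.move_l(P(.124,.178),vel=.02,guard=4); rep("shaft",h); z=telemetry.current_ee_pos()[2]
if h:
    r.move_l(P(.124,z+.0015),vel=.05); r.hold(.15); f0=np.array(telemetry.current_wrist_force()); rep("up")
    h=r.move_l(P(.150,z+.0015),vel=.015,guard=4); rep("hub",h)
print(telemetry.current_t(),telemetry.current_opening())
E
```

```text
a False [0.4897 0.1241 0.1948] [ 0.1 -0.3  1.2]
shaft True [0.4894 0.124  0.1827] [0.9 0.4 0.2]
up None [0.4898 0.124  0.1842] [0. 0. 0.]
hub True [0.4906 0.1412 0.1837] [ 1.2 -0.1 -1.2]
23.0083 0.02354296037703169
```

Run:
```python
from plant import r, gripper_to, vision, telemetry
from h import *
def rep(s,h=None): print(s,h,np.round(telemetry.current_ee_pos(),4),(np.array(telemetry.current_wrist_force())-f0).round(1))
f0=np.array(telemetry.current_wrist_force())
r.move_l(P(.1399,.184),vel=.02); r.hold(.15); rep("back"); f0=np.array(telemetry.current_wrist_force())
h=r.move_l(P(.1399,.168),vel=.02,guard=4); rep("groove",h); print(telemetry.current_t())
```

```text
back None [0.4904 0.1399 0.1838] [ 0.8  0.2 -0.1]
groove True [0.4902 0.1399 0.1766] [-0.2 -1.1  1.8]
23.8833
```

Run:
```python
from plant import r, gripper_to, vision, telemetry
from h import *
f00=f0=np.array(telemetry.current_wrist_force())
z=.176; fmax=0
while z>.1625:
    h=r.move_l(P(.1399,z),vel=.02,guard=16)
    p=np.array(telemetry.current_ee_pos()); f=np.array(telemetry.current_wrist_force())-f0
    print(round(z,4),h,p.round(4),f.round(1))
    if h or f[2]>17: print("STOP"); break
    z-=.001
print(telemetry.current_t(),telemetry.current_opening())
```

```text
0.176 False [0.4905 0.1399 0.1765] [-0.7  1.4  3.4]
0.175 False [0.4905 0.14   0.1761] [-2.2  0.8  7.6]
0.174 False [0.4906 0.14   0.1755] [-2.6  0.4  8.3]
0.173 False [0.4907 0.1401 0.1744] [-2.3  0.2  7.9]
0.172 False [0.4906 0.1401 0.1732] [-2.5  1.3  6.9]
0.171 False [0.4905 0.1401 0.172 ] [-1.3  1.3  6.1]
0.17 False [0.4905 0.1401 0.1706] [-1.8  0.6  3.4]
0.169 False [0.4903 0.14   0.169 ] [-1.2  1.2  1.2]
0.168 False [0.4903 0.1399 0.1674] [ 0.1  0.9 -3. ]
0.167 False [0.4902 0.1398 0.1662] [ 0.   0.9 -6.8]
0.166 False [0.4902 0.1398 0.1654] [ 0.2  0.5 -7.9]
0.165 False [0.4902 0.1398 0.1646] [-0.7  0.9 -7.5]
0.164 False [0.4903 0.1398 0.1639] [-1.7  0.5 -6.1]
0.163 False [0.4904 0.1399 0.163 ] [-0.5  1.1 -5.3]
27.3833 0.02339069740606326
```

Run:
```python
from plant import r, gripper_to, vision, telemetry
from h import *
f0=np.array(telemetry.current_wrist_force()); print(f0.round(1)); z=.162
while z>.157:
    h=r.move_l(P(.1399,z),vel=.02,guard=14)
    p=np.array(telemetry.current_ee_pos()); f=np.array(telemetry.current_wrist_force())
    print(round(z,4),h,p.round(4),f.round(1))
    if h or f[2]>8: print("STOP"); break
    z-=.0007
print(telemetry.current_t(),telemetry.current_opening())
```

```text
[-0.   0.3 -3.8]
0.162 False [0.4904 0.1399 0.1628] [-2.9  0.3  4.3]
0.1613 False [0.4904 0.1399 0.1628] [-4.5 -0.7  8.2]
STOP
27.8833 0.023641475851443553
```

Run:
```python
from plant import r, gripper_to, vision, telemetry
import cv2,pickle
from h import *
r.move_l(P(.1399,.1628),vel=.02)
gripper_to(.045); print(telemetry.current_ee_pos(),telemetry.current_wrist_force())
r.move_l(P(.1399,.23),vel=.12); r.move_l(P(.10,.29),vel=.2); r.hold(.1)
c=vision.get_calibration("wrist"); im=vision.snapshot("wrist"); pickle.dump(c,open("c8.pkl","wb")); cv2.imwrite("pics/w8.png",im[:,:,::-1])
r.move_l(P(0.0,.33),vel=.3)
s=vision.snapshot("scene")[:,:,::-1]; t=vision.snapshot("top")[:,:,::-1]
cv2.imwrite("pics/s8.png",s);cv2.imwrite("pics/t8.png",t)
cr=lambda im,x,y: cv2.resize(im[y:y+100,x:x+100],(390,390),interpolation=cv2.INTER_CUBIC)
cv2.imwrite("pics/f8.png",np.hstack([cr(s,260,70),cr(im[:,:,::-1],232,90)])); cv2.imwrite("pics/t8.png",t)
print(telemetry.current_t())
```

```text
[0.49042486 0.13989033 0.16264058] [-0.19698617  0.87460032  0.38118442]
30.65
```

View pics/f8.png

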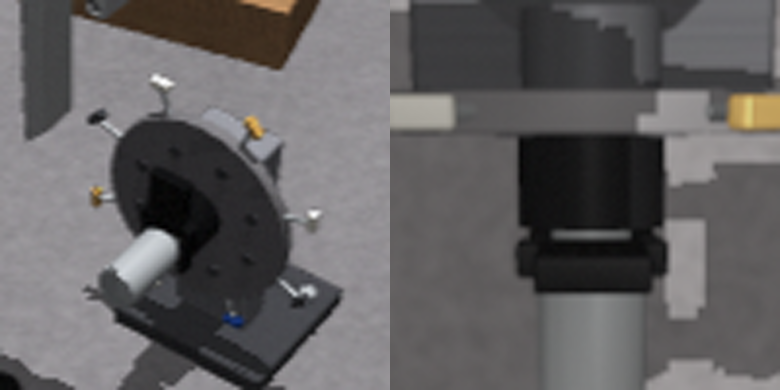

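View pics/s8.png

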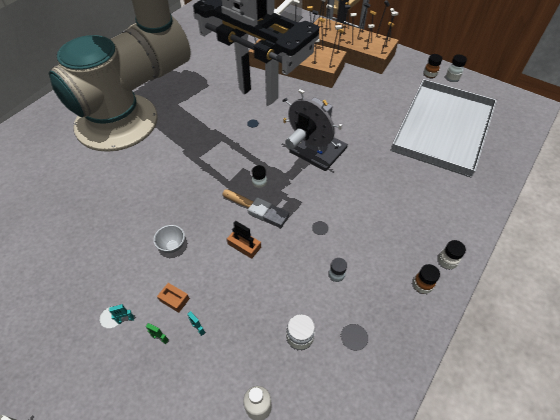

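Run:
```python
from plant import models,telemetry
import cv2,pickle
from h import *
for cam in ("wrist","top","scene"):
    for n in ("clip_tab","clip_bore"):
        print(cam,n,[(round(d["score"],2),np.round(d["at"],4)) for d in models.mark_of(n,cam) if d["at"][1]>-.05])
c=pickle.load(open("c8.pkl","rb")); g=cv2.cvtColor(cv2.imread("pics/w8.png"),cv2.COLOR_BGR2GRAY)
print(g[110:180,284].tolist())
c3=pickle.load(open("c3.pkl","rb")); g=cv2.cvtColor(cv2.imread("pics/w3.png"),cv2.COLOR_BGR2GRAY)
print(g[115:135,284].tolist())
for y in (.139,.1451,.167): print(y,proj(c,(.4905,y,.137)),proj(c3,(.4905,y,.137)),proj(c,(.4905,y,.18)),proj(c3,(.4905,y,.18)))
print(telemetry.current_t())
```

```text
wrist clip_tab [(0.62, array([0.4858, 0.1439, 0.1573]))]
wrist clip_bore [(0.76, array([0.4854, 0.1457, 0.1214])), (0.23, array([ 0.4684, -0.0152,  0.0064]))]
top clip_tab []
top clip_bore []
scene clip_tab [(0.64, array([0.4898, 0.1379, 0.1607]))]
scene clip_bore [(0.72, array([0.492 , 0.1439, 0.116 ])), (0.46, array([0.4882, 0.1381, 0.159 ]))]
[62, 61, 65, 86, 100, 101, 100, 100, 99, 98, 98, 98, 97, 83, 52, 29, 31, 31, 33, 31, 31, 31, 30, 31, 30, 30, 30, 30, 30, 30, 28, 29, 29, 29, 29, 30, 29, 28, 28, 97, 110, 57, 14, 16, 16, 18, 28, 35, 32, 30, 28, 27, 26, 25, 20, 98, 134, 133, 133, 134, 134, 134, 133, 134, 134, 134, 133, 133, 132, 133]
[58, 59, 58, 63, 84, 98, 98, 98, 97, 97, 96, 96, 95, 95, 93, 76, 38, 24, 23, 24]
0.139 [283.31484002 157.1586605 ] [281.00066411 164.45960736] [283.17430846 163.6713247 ] [280.86989791 172.97309594]
0.1451 [283.08189852 150.08803641] [280.75676769 157.01252406] [282.90361565 155.51909041] [280.583874   164.32113009]
0.167 [282.22546625 124.09219371] [279.85830096 129.57892557] [281.90459823 125.4324989 ] [279.52557666 132.30858744]
30.95
```

Run:
```python
from plant import r,telemetry
r.hold(.3); r.sign_off(); print(telemetry.current_t())
```

```text
the job is handed in; nothing more can be done
the job is handed in; nothing more can be done
```

The job is done and handed in: the wheel is home and the smaller clip is snapped into the groove in front of its hub. Robot time was about 31 s of the 64 s allowed.

- **Wheel:** I pushed it to the shoulder and pressed again to confirm. It held firm at tool position y = 0.1591 with 13 N on it. The hub's end face was at y ≈ 0.146 in the pictures both before and after the clip went in.
- **Clip choice:** I took the black clip in the smaller wooden rest and left the bigger black one and the green and turquoise look-alikes alone.
- **Finding the groove:** I felt the full shaft first, then the hub face, then came back 1.25 mm. The clip then met the groove at 0.1766 tool height, 6 mm lower than on the full shaft.
- **Pressing:** The push rose by about 8 N over the first touch before the clip snapped over. It then seated hard at 0.1628 tool height, against 0.163 expected, with 8 N on it.
- **Last checks:** The bore was found 116 to 121 mm above the table, with the axis at 120. The last scene picture shows the small rest empty and everything else in place.
- **What disagreed:**
  - The full shaft was felt about 2 mm lower than expected.
  - The network's marks for the clip scatter by a few millimetres, with y between 0.138 and 0.146.
  - It found no clip on the shaft in the top view.

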